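# Shut the filter valve and show the strainer screen to the camera

## Task

On the white water filter box, turn the valve's bar handle clockwise until it lines up with the black marks on the ring around it; then pull the mesh strainer screen (not the solid blank beside it) out of its slot and show it to the inspection camera: mesh centred on the lens axis 15 cm in front of the lens, either face square to the lens, tab upward in the picture. Finish while still holding it there in the air, with the valve left on its marks and the solid blank, bottles and tin left where they are.

Things in the scene. Friction and masses are not known exactly. Their poses are not given: they have to be found in the camera images.
- filter_box: White plastic water filter box, fixed, 110 (x) x 290 (y) x 50 high mm, brass pipe stubs at both y ends. Origin: centre of its underside, z up. In its frame the valve's axis is at x 0, y +90 mm; two upright slots, 9 x 63 mm (long side along y), 40 mm deep, are at x 0, y -100 and -20 mm. Screen and blank stand in them, either in either slot. Box yaw within 17 degrees of 0.
- valve_grip (a point): Middle of the valve's black bar handle, on its upright axis, 87 mm above the table. Bar: 42 mm long (x), 14 mm thick (y), top 7 mm above this point; 44 mm disc under it, 23 mm below this point; z up. White dash on top at the -x end. Light friction (0.04 N m), stays where left. Starts 35 to 90 degrees short of the marks, turn clockwise seen from above; its stop is 50+ degrees past them.
- valve_ring: Flat white ring, fixed, 72 mm inside and 102 mm outside diameter, 4 mm high, around the valve on top of the box. Two black bar marks lie on its x axis, one at +x and one at -x: the valve is shut when the handle's x axis lies along this x axis, either way round. Origin: centre of the ring's underside; z up.
- screen: Strainer screen: grey frame 6 mm thick (x), 60 wide (y), 75 high (z) with an open steel wire mesh; on its top edge a flat tab 12 mm thick (x), 26 wide (y), 34 high: 109 mm in all. 40 to 90 g. Origin: centre of the bottom edge. Stands upright and loose in a slot of the filter box, 40 mm deep, 1.5 mm play each side, bottom edge 10 mm above the table, its axes parallel to the box's.
- screen_center (a point): Centre of the screen's mesh, 37.5 mm above the screen's bottom edge; same axes as the screen.
- blank: The blank: same grey frame and size as the screen, but a solid panel instead of mesh and a low round knob (22 mm diameter, 14 mm high) instead of the flat tab; 89 mm high in all. Stands in the other slot; leave it there. Origin: centre of the bottom edge.
- camera_head: Black inspection camera, 70 wide, 45 high mm, fixed on a thin stand 60 mm behind the lens (round foot, 90 mm); lens 300 mm above the table. Origin: middle of the lens front. x: viewing direction out of the lens, 30 degrees below level, roughly back towards the robot; z: up in its picture; y: sideways. The mesh centre belongs at x 150 mm, y 0, z 0 of this frame.
- spray_bottle: Clear spray bottle with white trigger head, 74 mm diameter, 237 mm high, standing loose; leave alone. Origin: centre of its underside.
- green_bottle: Green bottle with orange cap, 80 mm diameter, 230 mm high, standing loose; leave alone. Origin: centre of its underside.
- tin: Small tin, 60 mm diameter, 90 mm high, standing loose between robot and camera; leave alone. Origin: centre of its underside.
Not all that is in view belongs to the job. What is shaped like the screen but yellow is not meant.

How it is judged:
By the outcome, as a careful person would: the job done as asked, in the order asked, and still so for the second after the job is handed in, while the arm keeps its last pose, push and grip.
It also fails if it takes over 45 s, if anything falls off the work surface, if the arm or the gripper's body presses on something with over 40 N, if the wrist force passes 120 N, or if a joint passes its speed limit or range.

## Robot

A 7-joint arm with a two-finger parallel gripper is mounted at the origin on the work surface. World frame = base frame: x ahead of the robot, y to its left, z up, the work surface at z = 0. Lengths are in m, angles in rad, forces in N, time in s.
With the tool pointing down it reaches from about 0.4 to 0.875 m from the base axis. Payload 19.3 kg.
Tool frame: the origin (TCP) lies at the very end of the fingers, on their centre line; the grasp point (between the pads) lies 19 mm behind it; z points along the fingers, y is the line along which they close (so a half turn about z gives the same grasp; the last joint's range is limited). The gripper opens to 85 mm and grips with 20 to 120 N. Pads are 22 mm wide; open, the fingers measure 114 mm over their backs; the gripper's body (76 mm by 85 mm) begins 54 mm behind the grasp point. The pads swing forward as they close: fully open they stand 13 mm farther back than shut.
Start: joints at [1.151, 0.521, -0.036, 1.599, 0.021, 1.021, -0.113], TCP at [0.214, -0.587, 0.231] pointing down, gripper open.
Joint ranges: [-2.91, 2.91], [-0.3, 2.13], [-1.5, 1.42], [0.17, 2.43], [-1.26, 4.41], [0.16, 1.93], [-2.52, 2.52]. Speed limits (rad/s): [1.89, 1.89, 2.39, 2.39, 3.01, 3.01, 3.01].

## Interface

Orientations are given as [roll, pitch, yaw] about the fixed x, y, z axes, in that order (R = Rz(yaw) Ry(pitch) Rx(roll)).
In Python, from workcell import bot gives the robot as it stands.
- The arm moves only by the shell command python3 -m crank 'ROWS' [FORCE]. ROWS is a JSON object of lists of equal length, an entry for each row: "travel": the shift along the world's x, y, z in cm, a list of three; "turn": the turn, a rotation vector about the world's x, y, z in degrees, a list of three; "gripper": the closure, from 0 (fully open) to 1 (shut). A call has exactly 5 rows; each row is the pose to reach, as a shift and turn from the pose commanded when the call began; what a row does not reach only later rows make up. A row lasts 1/10 s, in which the tool goes at most 50 mm and 8.59 degrees, less where a joint would pass 70% of its speed; a pose out of reach is approached as far as the arm can. A call with a gripper value outside its range is refused whole. The fingers move at their own pace and stop on an object; FORCE is the grip in N (left out, the last holds). Time passes only in rows, so rows that repeat a pose let the fingers close, or fill a call up. It gives the time, the measured TCP pose, the force, the opening and the grip force at its end, in the units of the state.
- bot.observe(): the state, without advancing time (a new reading comes with each control period).
- bot.grab_frame(name): name is "side" or "top" or "wrist"; returns a dict with "pixels" (480x640x3 uint8, red, green, blue), "fx", "fy", "cx", "cy" (pixels), "extrinsics" (4x4, takes a point from world to camera coordinates). Camera axes: x right, y down, z forward; pixel columns grow to the right and rows downward; lengths in m; the calibration is good to about 2 mm. A picture is of the moment at which its call begins. There is no depth.
- bot.job_done(): hands the job in; it is judged then, once.
The state is a dict: "clock": time; "qpos": joint angles; "qd": joint speeds; "joint_efforts": joint torques, N m; "position": TCP position; "tool_rot": TCP orientation; "force": force on the tool from outside, world axes, zero at the start; "moment": the same for the moment, N m; "grip_width": finger opening in m; "finger_force": force on a finger pad.
Only numpy, scipy, OpenCV 4.12 (cv2) and the standard library are available. Lean on these libraries where they do the work, as an engineer would, in place of code of your own. Each camera call takes 0.05 s, during which the arm holds its last target. There are 200 camera calls.

## Working session

There is one attempt and no reset: what is moved stays moved. The work goes in short steps, Python scripts to look and compute and a shell command to move; the robot and the scene stay as the last step left them, time stands still between calls to the robot, and variables do not carry over. Pictures are saved under pics/ and viewed, at most 10 in all, crops included, and the job is handed in when it is done.

```bash
ls; mkdir -p pics; python3 - <<'E'
from workcell import bot
import cv2,pickle
d={}
for n in("side","top","wrist"):
    f=bot.grab_frame(n);d[n]=f
    cv2.imwrite(f"pics/{n}0.png",f["pixels"][:,:,::-1])
    print(n,f["fx"],f["cx"],f["cy"],f["extrinsics"].round(3).tolist())
pickle.dump(d,open("f0.pkl","wb"))
print(bot.observe())
E
```

```text
pics
side 517.0633030314057 316.2819611044805 237.78072891280223 [[0.83, -0.558, -0.018, -0.415], [-0.384, -0.547, -0.744, 0.384], [0.405, 0.624, -0.668, 0.934], [0.0, 0.0, 0.0, 1.0]]
top 509.6963247020612 322.0582443190501 242.2144993413053 [[0.021, -1.0, 0.006, 0.029], [-0.98, -0.022, -0.197, 0.564], [0.197, -0.002, -0.98, 1.444], [0.0, 0.0, 0.0, 1.0]]
wrist 366.5728582813444 319.3962432915521 243.13283258116763 [[0.342, -0.94, -0.001, -0.625], [-0.905, -0.33, 0.267, -0.034], [-0.251, -0.09, -0.964, 0.378], [0.0, 0.0, 0.0, 1.0]]
{'clock': 0.15, 'qpos': array([ 1.15080978,  0.52185656, -0.03633076,  1.59984564,  0.02121613,
        1.02106536, -0.11280571]), 'qd': array([ 0.00015259, -0.00183344,  0.00263502, -0.00125055,  0.00128144,
       -0.00144233,  0.00077213]), 'joint_efforts': array([ 9.50414069e-04, -9.27403164e+01,  1.98071055e+00, -3.70060802e+01,
        1.80609530e-02,  6.41525723e-03, -7.35632807e-05]), 'position': array([ 0.21408039, -0.58695117,  0.23088196]), 'tool_rot': array([-3.14080566e+00,  6.25710269e-05,  3.49779293e-01]), 'force': array([ 0.00628316, -0.28129174, -0.89865739]), 'moment': array([ 0.05015706, -0.02486039,  0.0674052 ]), 'finger_force': 0.0, 'grip_width': 0.08493465170749012}
```

View pics/top0.png

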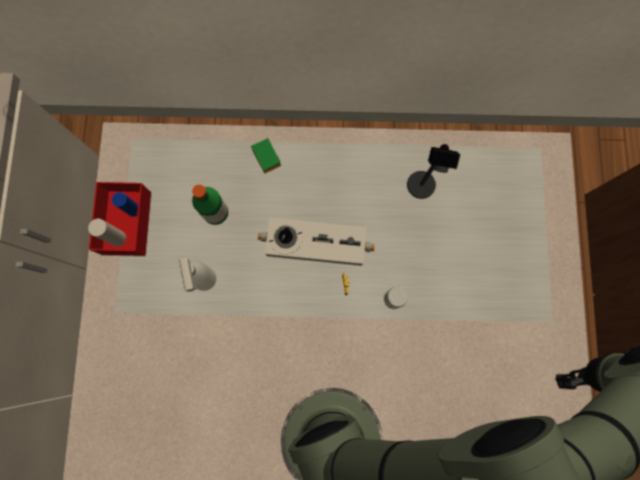

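View pics/side0.png

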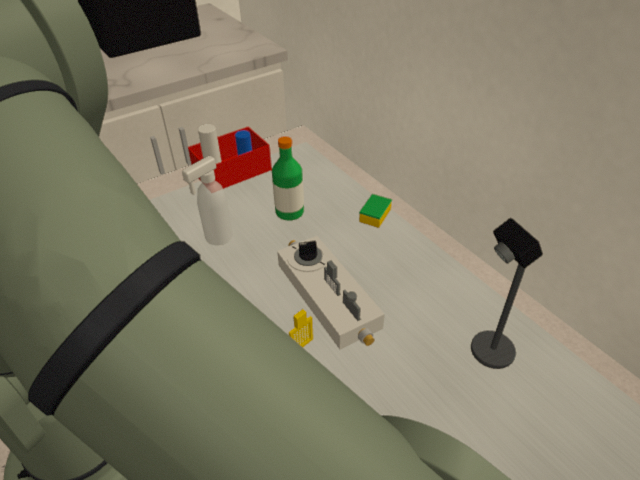

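Top view: box corners about (268,220)…(364,263), valve near (286,237), plates near (322,238) and (349,241), camera head at (444,157), foot (421,184), tin (396,297). In the side view a flat tab seems to be at (332,270) and the knob at (350,297). I'll zoom to confirm.

```bash
cat > h.py <<'E'
import numpy as np,cv2,pickle
def p2w(f,u,v,z):
    E=f["extrinsics"];R,t=E[:3,:3],E[:3,3];c=-R.T@t
    d=R.T@np.array([(u-f["cx"])/f["fx"],(v-f["cy"])/f["fy"],1]);return c+d*(z-c[2])/d[2]
def w2p(f,p):
    q=f["extrinsics"]@np.append(p,1);return np.array([f["fx"]*q[0]/q[2]+f["cx"],f["fy"]*q[1]/q[2]+f["cy"]])
def crop(f,u0,v0,w,h,s):
    return cv2.resize(f["pixels"][v0:v0+h,u0:u0+w,::-1],None,fx=s,fy=s,interpolation=cv2.INTER_CUBIC)
E
python3 - <<'E'
from h import *
d=pickle.load(open("f0.pkl","rb"))
a=crop(d["top"],255,210,130,60,6)
b=crop(d["side"],270,230,120,120,3);c=crop(d["side"],480,215,70,70,3);e=crop(d["top"],405,140,60,60,3)
r=np.zeros((600,780,3),np.uint8);r[:360]=a;r=r
o=np.zeros((240,780,3),np.uint8)
b=cv2.resize(b,(240,240));o[:,:240]=b;c=cv2.resize(c,(240,240));o[:,260:500]=c;e=cv2.resize(e,(240,240));o[:,520:760]=e
r[360:]=o;cv2.imwrite("pics/z0.png",r)
E
```

```text
(no output)
```

View pics/z0.png

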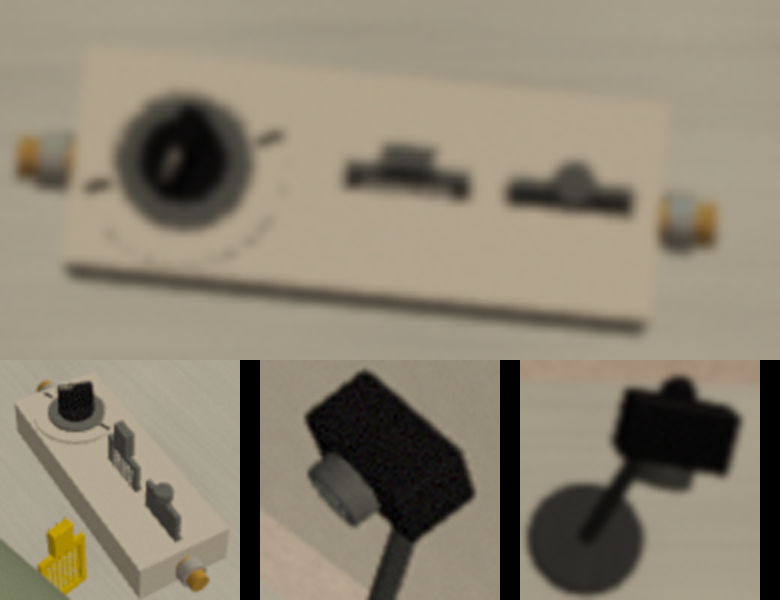

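The screen (flat tab, mesh) is in the middle slot, zoom (408,170). The blank with its round knob is at (575,190), and the ring marks are at (97,186) and (271,138). The handle's exact direction isn't clear yet.

```bash
python3 - <<'E'
from h import *
d=pickle.load(open("f0.pkl","rb"));T=d["top"];S=d["side"]
z=lambda u,v,h:p2w(T,255+u/6,210+v/6,h)
c=[z(*p,.05) for p in((88,48),(668,103),(645,320),(68,265))]
print("box",np.mean(c,0).round(4)); e=(c[0]+c[3]-c[1]-c[2]);print("yaw",np.degrees(np.arctan2(e[1],e[0]))-90)
e=(c[0]+c[1]-c[2]-c[3]);print("yawx",np.degrees(np.arctan2(e[1],e[0])))
a,b=z(97,186,.054),z(271,138,.054);print("marks",a,b,"mid",(a+b)/2,np.degrees(np.arctan2(*(b-a)[1::-1])))
print("tab",z(408,155,.119),"knob",z(575,175,.099))
print("foot",p2w(T,421,185,0),"tin",p2w(T,396,297,.09))
A=[];B=[]
for f,u,v in((S,501.9,253.8),(T,442,169)):
    E=f["extrinsics"];P=np.array([[f["fx"],0,f["cx"]],[0,f["fy"],f["cy"]],[0,0,1]])@E[:3];A.append(P);B.append([[u],[v]])
x=cv2.triangulatePoints(A[0],A[1],np.array(B[0],float),np.array(B[1],float));x=(x/x[3])[:3,0];print("lens",x,p2w(S,501.9,253.8,.3))
# wrist cam in tool frame
from scipy.spatial.transform import Rotation as Rr
W=np.linalg.inv(d["wrist"]["extrinsics"]);M=np.eye(4);M[:3,:3]=Rr.from_euler('xyz',[-3.1408,0,.3498]).as_matrix();M[:3,3]=[.21408,-.58695,.23088]
print((np.linalg.inv(M)@W).round(3))
E
```

```text
box [0.5695 0.0586 0.05  ]
yaw -4.274704674257578
yawx -4.216006070735333
marks [0.56429755 0.1911512  0.054     ] [0.5903239  0.10643148 0.054     ] mid [0.57731072 0.14879134 0.054     ] -72.92276428276315
tab [0.56932857 0.03896562 0.119     ] knob [ 0.56562705 -0.04094802  0.099     ]
foot [ 0.76430483 -0.26480268  0.        ] tin [ 0.40392555 -0.17036796  0.09      ]
lens [ 0.70729065 -0.25605101  0.30424308] [ 0.70974776 -0.25316436  0.3       ]
[[-0.001 -0.964 -0.267  0.068]
 [ 1.    -0.    -0.     0.001]
 [ 0.    -0.267  0.964 -0.142]
 [ 0.     0.     0.     1.   ]]
```

```bash
python3 -m crank '{"travel":[[0,4,3],[1.5,8,5],[3.5,12,6],[6,16,7],[9,20,7]],"turn":[[0,0,6],[0,0,13],[0,0,20],[0,0,27],[0,0,33]],"gripper":[0,0,0,0,0]}'
python3 -m crank '{"travel":[[1.8,3.6,0],[3.6,7.2,0],[5.4,10.8,0],[7.2,14.4,0],[9,18,0]],"turn":[[0,0,7],[0,0,14],[0,0,21],[0,0,28],[0,0,35]],"gripper":[0,0,0,0,0]}'
python3 -m crank '{"travel":[[1.8,3.6,0],[3.6,7.2,0],[5.4,10.8,0],[7.2,14.4,0],[9,18,0]],"turn":[[0,0,7],[0,0,14],[0,0,21],[0,0,28],[0,0,35]],"gripper":[0,0,0,0,0]}'
```

```text
clock: 0.65
position: [0.3045, -0.386, 0.3026]
tool_rot: [3.14, 0.001, 0.929]
force: [1.9, -0.9, 0.1]
grip_width: 0.0855
finger_force: 0.0
clock: 1.15
position: [0.3945, -0.2056, 0.3014]
tool_rot: [3.142, 0.0, 1.541]
force: [-0.0, 0.2, -0.1]
grip_width: 0.0851
finger_force: 0.0
clock: 1.65
position: [0.4846, -0.0257, 0.3013]
tool_rot: [-3.142, 0.0, 2.152]
force: [0.3, -0.6, 0.5]
grip_width: 0.0854
finger_force: 0.0
```

```bash
python3 -m crank '{"travel":[[2,4,-0.5],[4,8,-1],[6,12,-2],[8,15,-3],[9.2,17.4,-4]],"turn":[[0,0,5],[0,0,10],[0,0,15],[0,0,20],[0,0,25]],"gripper":[0,0,0,0,0]}'
python3 - <<'E'
from workcell import bot
from h import *
f=bot.grab_frame("wrist");pickle.dump(f,open("w1.pkl","wb"))
u,v=w2p(f,[.576,.148,.094]);print(u,v)
cv2.imwrite("pics/w1.png",f["pixels"][:,:,::-1])
E
```

```text
clock: 2.15
position: [0.5769, 0.149, 0.2604]
tool_rot: [3.141, -0.001, 2.588]
force: [0.7, 0.1, -0.5]
grip_width: 0.0847
finger_force: 0.0
317.73893081106144 222.1047752675292
```

View pics/w1.png

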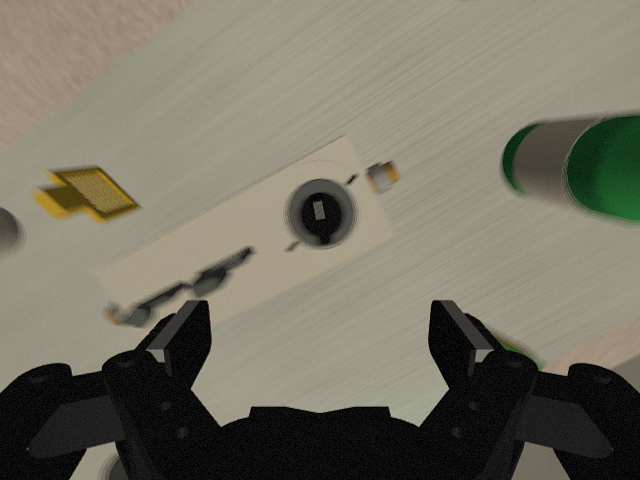

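The wrist view shows the valve at about (321,213), the dash at (319,210) and the marks at (351,180) and (292,246). I'll zoom in for the bar direction.

```bash
python3 - <<'E'
from h import *
f=pickle.load(open("w1.pkl","rb"))
r=crop(f,275,165,100,75,8);r=np.clip(r.astype(float)*1.6+10,0,255).astype(np.uint8);cv2.imwrite("pics/w1z.png",r)
E
```

```text
(no output)
```

View pics/w1z.png

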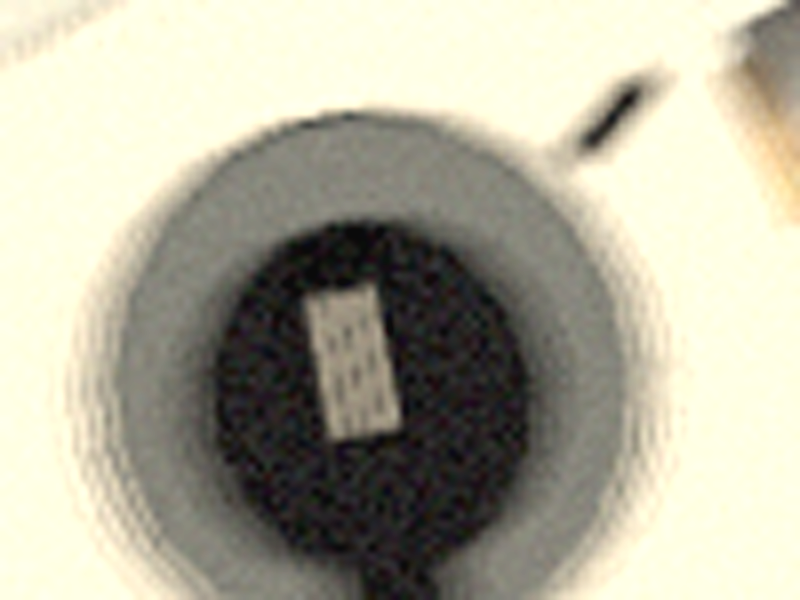

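The dash runs from zoom (340,289) to (366,437) and the bar's far end is near (400,590). One mark is at (613,115).

```bash
python3 - <<'E'
from h import *
f=pickle.load(open("w1.pkl","rb"))
z=lambda u,v,h:p2w(f,275+u/8,165+v/8,h)
ang=lambda a,b:np.degrees(np.arctan2((b-a)[1],(b-a)[0]))
a,b,c=z(340,289,.094),z(366,437,.094),z(400,590,.094)
print(a,b,c,ang(a,b),ang(a,c))
# refine marks by dark pixel moments
g=cv2.cvtColor(f["pixels"],cv2.COLOR_RGB2GRAY)
P=[]
for u,v in((351,180),(292,246)):
    s=g[v-7:v+8,u-8:u+9].astype(float);w=np.clip(np.median(s)-25-s,0,None);yy,xx=np.mgrid[v-7:v+8,u-8:u+9]
    m=((w*xx).sum()/w.sum(),(w*yy).sum()/w.sum());P.append(p2w(f,*m,.054));print(m,P[-1])
print((P[0]+P[1])/2,ang(*P),np.linalg.norm(P[0]-P[1]))
E
```

```text
[0.56050204 0.15737266 0.094     ] [0.57551299 0.1513378  0.094     ] [0.5918768 0.1455807 0.094    ] -21.901635178173954 -20.598331649286525
(np.float64(350.9751483679525), np.float64(179.2574183976261)) [0.56471791 0.1915683  0.054     ]
(np.float64(293.3419516263553), np.float64(245.28190158465387)) [0.59042823 0.11053574 0.054     ]
[0.57757307 0.15105202 0.054     ] -72.39660832837738 0.08501351471352658
```

```bash
python3 -m crank '{"travel":[[0,0.1,-4],[0,0.1,-8],[0,0.1,-12],[0,0.1,-16],[0,0.1,-18.8]],"turn":[[0,0,5],[0,0,10],[0,0,10.2],[0,0,10.2],[0,0,10.2]],"gripper":[0,0,0,0,0]}'
python3 -m crank '{"travel":[[0,0,0],[0,0,0],[0,0,0],[0,0,0],[0,0,0]],"turn":[[0,0,0],[0,0,0],[0,0,0],[0,0,0],[0,0,0]],"gripper":[0.5,0.8,1,1,1]}' 25
```

```text
clock: 2.7
position: [0.5751, 0.1473, 0.0706]
tool_rot: [-3.14, -0.002, 2.762]
force: [1.2, 0.5, 0.9]
grip_width: 0.0855
finger_force: 0.0
clock: 3.2
position: [0.5767, 0.1477, 0.0744]
tool_rot: [3.141, 0.001, 2.761]
force: [-3.5, -7.7, 20.7]
grip_width: 0.0132
finger_force: 29.9
```

```bash
python3 -m crank '{"travel":[[0,0,0.4],[0,0,0.4],[0,0,0.4],[0,0,0.4],[0,0,0.4]],"turn":[[0,0,0],[0,0,-6],[0,0,-12],[0,0,-19],[0,0,-26]],"gripper":[1,1,1,1,1]}'
python3 -m crank '{"travel":[[0,0,0],[0,0,0],[0,0,0],[0,0,0],[0,0,0]],"turn":[[0,0,-6],[0,0,-12],[0,0,-18],[0,0,-25],[0,0,-25]],"gripper":[1,1,1,1,1]}'
```

```text
clock: 3.7
position: [0.5759, 0.1477, 0.0768]
tool_rot: [-3.141, -0.001, 2.303]
force: [3.3, 2.2, -18.5]
grip_width: 0.0135
finger_force: 27.2
clock: 4.2
position: [0.5759, 0.1478, 0.0768]
tool_rot: [-3.141, 0.0, 1.869]
force: [4.6, 1.7, -20.4]
grip_width: 0.013
finger_force: 27.0
```

```bash
python3 -m crank '{"travel":[[0,0,-0.2],[0,0,-0.2],[0,0,-0.2],[0,0,0],[0,0,0]],"turn":[[0,0,0.3],[0,0,0.3],[0,0,0.3],[0,0,0.3],[0,0,0.3]],"gripper":[1,0.7,0.2,0,0]}'
python3 -m crank '{"travel":[[0,0,2],[0,0,6],[0,0,11],[0,0,15],[0,0,18]],"turn":[[0,0,0],[0,0,0],[0,0,0],[0,0,0],[0,0,0]],"gripper":[0,0,0,0,0]}'
python3 - <<'E'
from workcell import bot
from h import *
f=bot.grab_frame("wrist");pickle.dump(f,open("w2.pkl","wb"))
u,v=w2p(f,[.577,.149,.08]).astype(int);print(u,v)
r=cv2.resize(f["pixels"][v-45:v+45,u-60:u+60,::-1],None,fx=6,fy=6,interpolation=cv2.INTER_CUBIC)
r=np.clip(r.astype(float)*1.6+10,0,255).astype(np.uint8)
cv2.imwrite("pics/w2.png",r)
E
```

```text
clock: 4.7
position: [0.5764, 0.1478, 0.0777]
tool_rot: [3.141, -0.0, 1.877]
force: [0.0, -0.0, 0.0]
grip_width: 0.0685
finger_force: 0.0
clock: 5.2
position: [0.5765, 0.1481, 0.2603]
tool_rot: [3.139, 0.0, 1.877]
force: [0.5, 0.1, -0.6]
grip_width: 0.0858
finger_force: 0.0
319 218
```

View pics/w2.png

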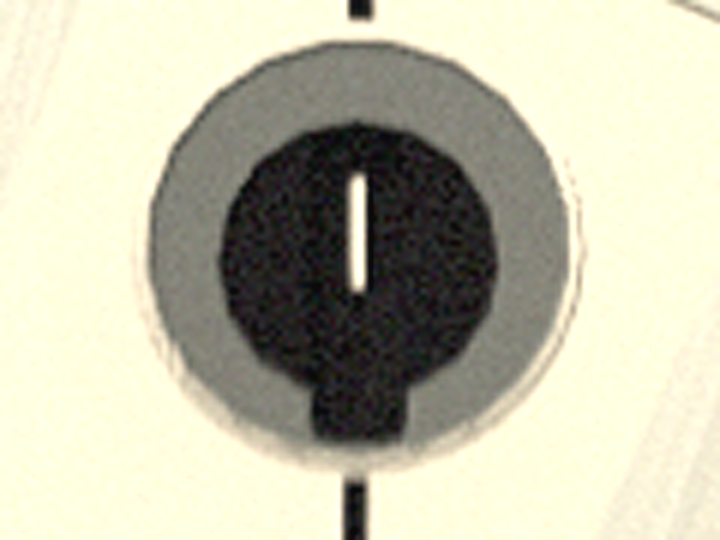

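The dash and bar line up with both marks (358 against 361/355, within about 1°). Next, the screen.

```bash
python3 -m crank '{"travel":[[-0.2,-3,-1],[-0.5,-7,-2],[-0.8,-11,-5],[-0.8,-11,-9],[-0.8,-11,-12]],"turn":[[0,0,-7],[0,0,-14],[0,0,-21.8],[0,0,-21.8],[0,0,-21.8]],"gripper":[0,0,0,0,0]}'
python3 -m crank '{"travel":[[0,0,-2],[0,0,-4],[0,0,-5.2],[0,0,-5.2],[0,0,-5.2]],"turn":[[0,0,0],[0,0,0],[0,0,0],[0,0,0],[0,0,0]],"gripper":[0,0,0,0.3,0.5]}'
python3 - <<'E'
from workcell import bot
from h import *
f=bot.grab_frame("wrist");pickle.dump(f,open("w3.pkl","wb"));cv2.imwrite("pics/w3.png",f["pixels"][:,:,::-1])
E
```

```text
clock: 5.75
position: [0.5676, 0.0363, 0.1355]
tool_rot: [-3.141, 0.001, 1.494]
force: [2.1, 0.7, 0.4]
grip_width: 0.0856
finger_force: 0.0
clock: 6.25
position: [0.5684, 0.038, 0.0858]
tool_rot: [3.141, -0.0, 1.497]
force: [0.4, -0.6, 0.1]
grip_width: 0.0589
finger_force: 0.0
```

View pics/w3.png

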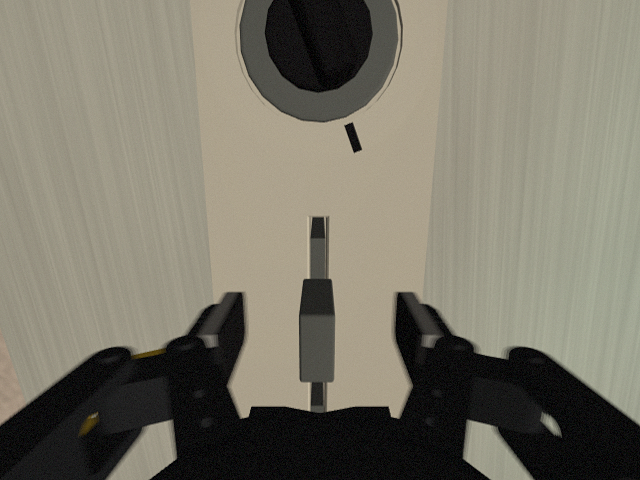

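The tab is centred between the fingers (tab u≈317, fingers 244/395). Grip and pull.

```bash
python3 -m crank '{"travel":[[0,0,0.2],[0,0,0.2],[0,0,0.2],[0,0,0.2],[0,0,0.2]],"turn":[[0,0,0],[0,0,0],[0,0,0],[0,0,0],[0,0,0]],"gripper":[0.8,1,1,1,1]}' 60
python3 -m crank '{"travel":[[0,0,0.5],[0,0,1.5],[0,0,3],[0,0,5],[0,0,7]],"turn":[[0,0,0],[0,0,0],[0,0,0],[0,0,0],[0,0,0]],"gripper":[1,1,1,1,1]}'
python3 -m crank '{"travel":[[0,0,4],[0,0,8],[0,0,12],[0,0,16],[0,0,20]],"turn":[[0,0,0],[0,0,0],[0,0,0],[0,0,0],[0,0,0]],"gripper":[1,1,1,1,1]}'
```

```text
clock: 6.8
position: [0.5682, 0.0379, 0.0881]
tool_rot: [3.141, 0.0, 1.496]
force: [-5.2, -0.2, 12.6]
grip_width: 0.0113
finger_force: 58.8
clock: 7.3
position: [0.5683, 0.0379, 0.1592]
tool_rot: [3.141, -0.0, 1.497]
force: [-0.6, -0.4, 0.3]
grip_width: 0.011
finger_force: 58.4
clock: 7.8
position: [0.5676, 0.038, 0.3605]
tool_rot: [3.14, -0.0, 1.497]
force: [0.4, -0.2, -0.9]
grip_width: 0.0112
finger_force: 58.5
```

```bash
cat > goal.py <<'E'
from h import *
from scipy.spatial.transform import Rotation as Rr
def goal(lens,yaw,off=.0406,lat=0.):
    f=np.array([np.cos(yaw),np.sin(yaw),0]);k=np.array([0,0,1.]);c,s=np.cos(np.pi/6),.5
    xc=c*f-s*k;zc=s*f+c*k
    R=np.column_stack([np.cross(-xc,-zc),-xc,-zc]);ctr=lens+.15*xc
    return ctr+off*zc,R,ctr,xc,zc
def delta(st,P,R):
    Rc=Rr.from_euler('xyz',st["tool_rot"])
    return ((P-st["position"])*100).round(2),np.degrees((Rr.from_matrix(R)*Rc.inv()).as_rotvec()).round(2)
E
python3 - <<'E'
from goal import *
from workcell import bot
P,R,*_=goal(np.array([.708,-.255,.30]),np.radians(167))
print(P,delta(bot.observe(),P+[-.05,.02,.10],R))
E
```

```text
[ 0.5616459  -0.22121149  0.26016063] (array([ -5.59, -23.92,  -0.03]), array([ -4.51, -29.62,  -8.57]))
```

```bash
python3 -m crank '{"travel":[[-1,-4,0],[-2,-8,0],[-3,-12,0],[-4,-16,0],[-5,-20,0]],"turn":[[-0.9,-5.9,-1.7],[-1.8,-11.8,-3.4],[-2.7,-17.7,-5.1],[-3.6,-23.7,-6.9],[-4.5,-29.6,-8.6]],"gripper":[1,1,1,1,1]}'
python3 -m crank '{"travel":[[-0.2,-2,0],[-0.6,-3.9,0],[-0.6,-3.9,0],[-0.6,-3.9,0],[-0.6,-3.9,0]],"turn":[[0,0,0],[0,0,0],[0,0,0],[0,0,0],[0,0,0]],"gripper":[1,1,1,1,1]}'
python3 - <<'E'
from workcell import bot
from h import *
f=bot.grab_frame("wrist");pickle.dump([f,bot.observe()],open("w4.pkl","wb"))
s=bot.grab_frame("side");t=bot.grab_frame("top");pickle.dump([s,t],open("s4.pkl","wb"))
r=np.zeros((600,800,3),np.uint8);r[:360,:480]=cv2.resize(f["pixels"],(480,360))[:,:,::-1]
r[:240,480:800]=cv2.resize(s["pixels"],(320,240))[:,:,::-1]
r[360:,:240]=crop(s,470,200,80,80,3);r[360:,250:490]=crop(t,405,140,80,80,3)
cv2.imwrite("pics/w4.png",r)
E
```

```text
clock: 8.3
position: [0.5172, -0.1637, 0.3593]
tool_rot: [2.613, 0.001, 1.341]
force: [2.2, 0.1, -1.3]
grip_width: 0.0112
finger_force: 58.6
clock: 8.8
position: [0.5124, -0.2002, 0.3578]
tool_rot: [2.619, -0.0, 1.344]
force: [0.7, -0.5, -1.0]
grip_width: 0.0111
finger_force: 58.7
```

View pics/w4.png

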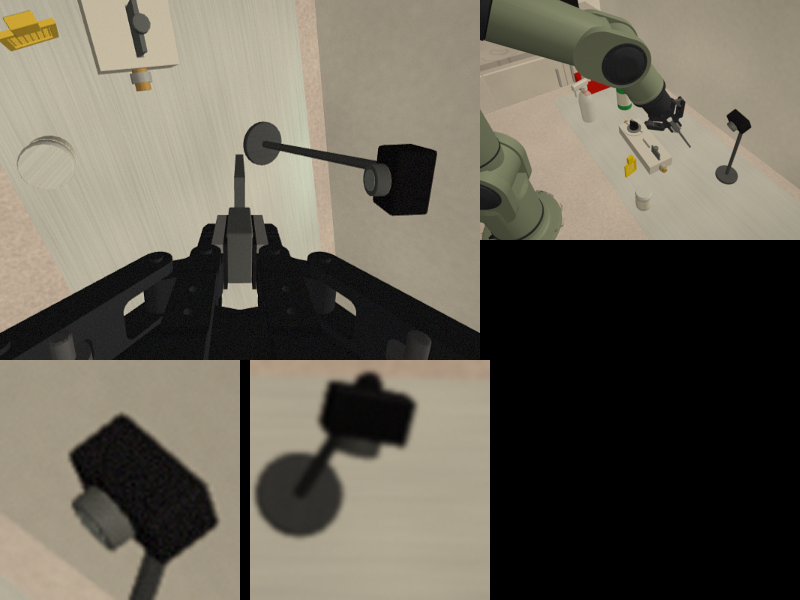

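The wrist view shows the lens face at about (495,241) full-res, with the head to its right and the foot near (350,190). The screen is held on its tab. I'll zoom for accurate lens position and head edges.

```bash
python3 - <<'E'
from h import *
f,st=pickle.load(open("w4.pkl","rb"));s,t=pickle.load(open("s4.pkl","rb"))
r=np.zeros((600,800,3),np.uint8)
r[:600,:540]=crop(f,480,180,108,120,5)
r[:260,540:800]=crop(s,490,214,52,52,5);r[300:560,540:800]=crop(t,410,140,65,65,4)
r=np.clip(255*(r/255.)**.5,0,255).astype(np.uint8)
cv2.imwrite("pics/w4z.png",r)
E
```

```text
(no output)
```

View pics/w4z.png

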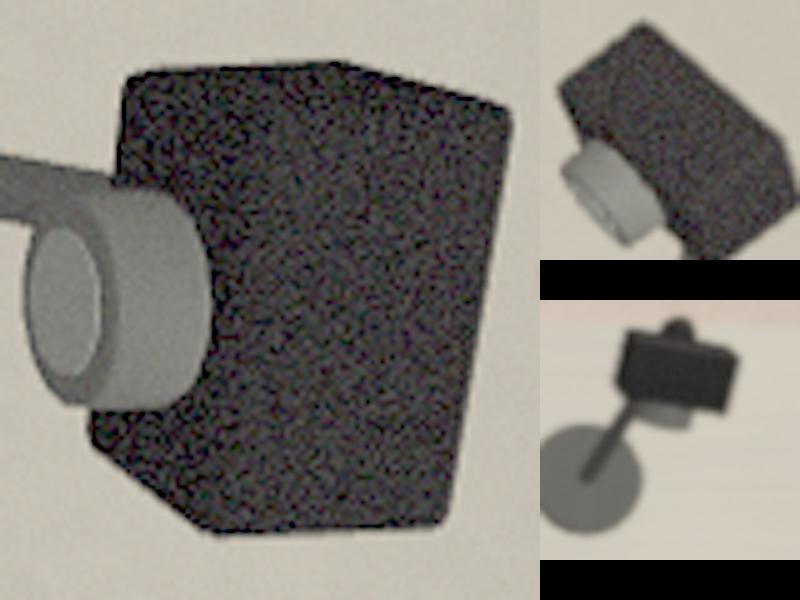

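The lens face centre is at zoom (68,303) in the wrist view. The head's horizontal edges run (509,130)→(447,505) on the right and (126,90)→(92,430) on the left.

```bash
python3 - <<'E'
from goal import *
f,st=pickle.load(open("w4.pkl","rb"));s,t=pickle.load(open("s4.pkl","rb"))
z=lambda u,v:(480+u/5,180+v/5)
def ray(f,u,v):
    return f["extrinsics"][:3,:3].T@np.array([(u-f["cx"])/f["fx"],(v-f["cy"])/f["fy"],1])
for a,b in(((509,130),(447,505)),((126,90),(92,430))):
    n=np.cross(ray(f,*z(*a)),ray(f,*z(*b)));d=np.cross(n,[0,0,1]);print("yc dir",np.degrees(np.arctan2(d[1],d[0]))%180, "-> f yaw",np.degrees(np.arctan2(d[1],d[0]))%180+90)
L=p2w(f,*z(68,303),.3);print("lens wrist@.3",L,"side@.3",p2w(s,501,255.2,.3))
print("lens->side px",w2p(s,L),"top px",w2p(t,L))
# foot: fit dark ellipse in top image & wrist
for im,(u,v,r) in((t,(421,185,22)),(s,(493,348,28))):
    g=cv2.cvtColor(im["pixels"],cv2.COLOR_RGB2GRAY);m=np.zeros_like(g);m[v-r:v+r,u-r:u+r]=(g[v-r:v+r,u-r:u+r]<95)
    m=cv2.morphologyEx(m,cv2.MORPH_OPEN,np.ones((9,9),np.uint8))
    c=max(cv2.findContours(m,0,1)[0],key=len);e=cv2.fitEllipse(c);print(e,p2w(im,*e[0],.004))
E
```

```text
yc dir 80.02329401554698 -> f yaw 170.02329401554698
yc dir 80.27347905663008 -> f yaw 170.2734790566301
lens wrist@.3 [ 0.70327085 -0.25567085  0.3       ] side@.3 [ 0.70592029 -0.2545967   0.3       ]
lens->side px [500.41283584 256.20208405] top px [441.10471959 171.60705332]
((420.9693603515625, 184.25767517089844), (26.34442710876465, 27.35198402404785), 68.27427673339844) [ 0.76542245 -0.26394034  0.004     ]
((492.7815856933594, 349.148193359375), (35.154335021972656, 44.474708557128906), 114.39472961425781) [ 0.76503225 -0.26433396  0.004     ]
```

```bash
python3 - <<'E'
from goal import *
from workcell import bot
P,R,c,*_=goal(np.array([.705,-.2548,.30]),np.radians(170.3))
print(P,c,delta(bot.observe(),P,R))
E
```

```text
[ 0.55694358 -0.22949225  0.26016063] [ 0.57695336 -0.23291259  0.225     ] (array([ 4.46, -2.91, -9.73]), array([-0.03, -0.08,  3.29]))
```

```bash
python3 -m crank '{"travel":[[0.9,-0.6,-2],[1.8,-1.2,-4],[2.7,-1.8,-6],[3.6,-2.4,-8],[4.45,-2.9,-9.7]],"turn":[[0,0,0.7],[0,0,1.4],[0,0,2.1],[0,0,2.8],[0,0,3.3]],"gripper":[1,1,1,1,1]}'
python3 -m crank '{"travel":[[0,0,0],[0,0,0],[0,0,0],[0,0,0],[0,0,0]],"turn":[[0,0,0],[0,0,0],[0,0,0],[0,0,0],[0,0,0]],"gripper":[1,1,1,1,1]}'
python3 - <<'E'
from goal import *
from workcell import bot
P,R,c,xc,zc=goal(np.array([.705,-.2548,.30]),np.radians(170.3))
print(delta(bot.observe(),P,R))
yc=np.cross(zc,xc)
r=np.zeros((600,800,3),np.uint8)
for n,(ox,oy,w,h),K in(("side",(0,0,400,600),4.5),("top",(400,0,400,300),5),("wrist",(400,300,400,300),2)):
    f=bot.grab_frame(n);pickle.dump(f,open(f"e_{n}.pkl","wb"))
    u,v=w2p(f,c+(0.01*zc));A=np.array([[K,0,w/2-K*u],[0,K,h/2-K*v]])
    im=cv2.warpAffine(f["pixels"][:,:,::-1].copy(),A,(w,h),flags=cv2.INTER_CUBIC)
    im=np.clip(255*(im/255.)**.6,0,255).astype(np.uint8)
    for a,b in((-.03,-.0375),(.03,-.0375),(.03,.0375),(-.03,.0375),(0,0)):
        q=w2p(f,c+a*yc+b*zc);q=(A[:,:2]@q+A[:,2]).astype(int);cv2.circle(im,tuple(int(i) for i in q),2,(0,0,255),-1)
    r[oy:oy+h,ox:ox+w]=im
cv2.imwrite("pics/e.png",r)
E
```

```text
clock: 9.45
position: [0.5571, -0.2299, 0.2592]
tool_rot: [2.62, -0.0, 1.402]
force: [-0.3, 0.6, -0.3]
grip_width: 0.0111
finger_force: 58.7
clock: 9.95
position: [0.5567, -0.2301, 0.2611]
tool_rot: [2.619, 0.0, 1.4]
force: [0.1, 0.2, -0.5]
grip_width: 0.0111
finger_force: 58.7
(array([ 0.02,  0.06, -0.09]), array([ 0.01, -0.03,  0.06]))
```

View pics/e.png

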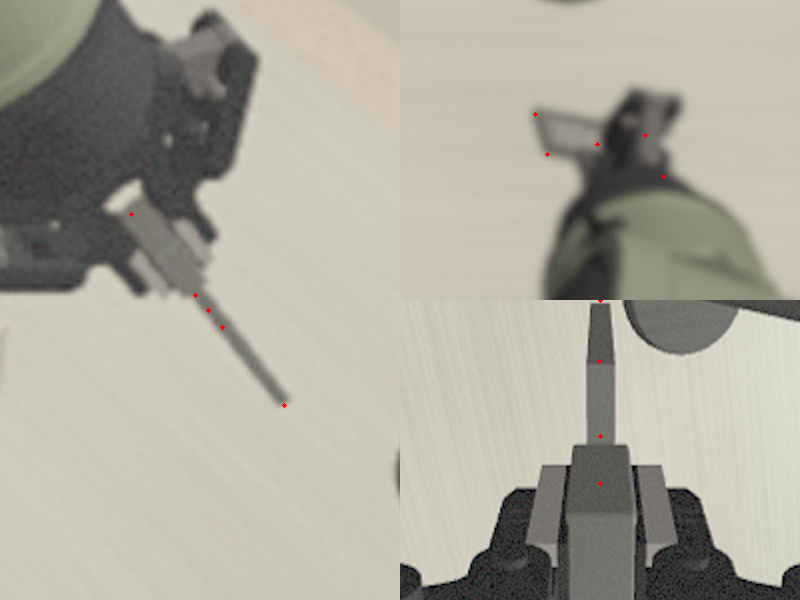

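The predicted mesh outline matches the held screen within about 1 px in all three views: side (284,405), top (536,114)/(548,155), wrist (600,362). The pose error is under 1 mm and 0.1°, so I'm handing it in.

```bash
python3 -c "
from workcell import bot
print(bot.job_done())"
```

```text
the job is handed in; nothing more can be done
None
```

I turned the valve onto its marks (within about 1°), pulled the mesh screen, and handed the job in with it held 15 cm in front of the inspection lens, square and tab up. It took about 10 s, and no verdict came back.

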